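Air the slide-drying oven and reset its vent screw

ROBOT

A 6-joint arm with a two-finger parallel gripper is mounted at the origin on the work surface. World frame = base frame: x ahead of the robot, y to its left, z up, the work surface at z = 0. Lengths are in mm, angles in degrees, forces in N, time in s.
With the tool pointing down it reaches from about 300 to 750 mm from the base axis. Payload 8.5 kg.
Tool frame: the origin (TCP) lies on the centre line of the jaws, within the pads' length; the fingertips stand 19 mm ahead of it and the grasp point (between the pads) is the TCP; z points along the fingers, y is the line along which they close (so a half turn about z gives the same grasp; the last joint's range is limited). The gripper opens to 85 mm and grips with 20 to 120 N. Pads are 22 mm wide; open, the fingers measure 114 mm over their backs; the gripper's body (76 mm by 85 mm) begins 54 mm behind the grasp point. The pads swing forward as they close: fully open they stand 13 mm farther back than shut.
Start: joints at [-83.898, 21.807, 74.336, -0, 83.858, -12.336], TCP at [173.945, -521.751, 250.322] pointing down, gripper open.
Joint ranges: [-178.18, 178.18], [-50.72, 133.34], [12.68, 142.11], [-81.47, 261.47], [9.98, 163.14], [-165.26, 165.26]. Speed limits (degrees/s): [136.94, 136.94, 180, 180, 180, 180].

INTERFACE

Orientations are given as a 3x3 rotation matrix whose columns are the frame's x, y, z axes.
In Python, from bench import robot, eoat, cams, workorder gives the robot as it stands. The module is installed in compiled form; this text tells all that it offers. Calls block until the motion is done:
- robot.goto(position, orientation): joint-space move of the TCP to a pose.
- robot.move_linear(position, rot=None, feed=150, contact_N=None): straight line of the TCP; rot=None keeps the orientation; feed is the mean speed in mm/s. With contact_N (N) it stops when the force on the tool has changed by that much, and returns True; else False.
- robot.movej(angles): joint-space move.
- eoat.release() and eoat.grasp(newtons=None): open the fingers fully, or close them until they stop; newtons is the grip in N (None keeps the last).
- robot.pause(seconds).
- robot.inverse_kinematics(position, orientation): joint angles nearest the present ones, or None.
- cams.snapshot(name): name is "scene" or "top"; returns (picture, depth): 400x640x3 uint8, red, green, blue; 400x640 float32, mm along the optical axis (not along the pixel's ray), 0 where there is no reading.
- cams.camera_params(name): a dict with "mtx" (3x3 intrinsics, pixels), "k1" (the pictures are not rectified: a ray, as slopes to the right and down, at radius r is drawn at 1 + k1 r^2 times it, then the intrinsics apply), "view" (4x4, takes a point from world to camera coordinates). Camera axes: x right, y down, z forward; pixel columns grow to the right and rows downward; lengths in mm; the calibration is good to about 2 mm. A picture is of the moment at which its call begins. camera_params takes no time and is no camera call.
A pose or a line that the arm cannot do raises robot.Unreachable and nothing moves.
- workorder.job_done(): hands the job in; it is judged then, once.
Readings, each from a call of its own:
- robot.get_time(): time.
- robot.get_joint_pos(): joint angles.
- robot.get_dq(): joint speeds.
- robot.get_joint_torque(): joint torques, N m.
- robot.get_position(): TCP position.
- robot.get_ee_rot(): TCP orientation.
- robot.get_force(): force on the tool from outside, world axes, zero at the start.
- robot.get_wrist_torque(): the same for the moment, N m.
- robot.get_grip_width(): opening from 0.0 (shut) to 1.0 (fully open).
- robot.get_gripper_force(): force on a finger pad.
Only numpy, scipy, OpenCV 4.12 (cv2) and the standard library are available. Lean on these libraries where they do the work, as an engineer would, in place of code of your own. Each camera call takes 0.05 s, during which the arm holds its last target. There are 200 camera calls.

TASK

The slide-drying oven needs airing and its vent setting anew: pull its drop-front door all the way down, push it fully shut again, then turn the red winged thumbscrew on its top clockwise until it seats, and back it off a quarter turn. Finish while holding: keep the wings gripped at that setting and do not let go. Leave the other things on the bench and on the oven standing where they are.

Things in the scene. Friction and masses are not known exactly. Their poses are not given: they have to be found in the camera images.
- oven: White bench oven for drying microscope slides, fixed to the bench, 240 deep (x) x 300 wide (y) x 165 mm high; origin at the centre of its underside. Its front, with the blue drop-front door, faces its own -x (towards the robot). Its flat top carries the vent thumbscrew and a small bottle. Its place and its yaw (within 0.25 rad) vary.
- door (a joint): Angle of the bottom-hinged door, rad: 0 = shut upright against a stop, growing as its top comes out and down towards the robot, 1.15 = all the way down on its stop. A stiff hinge (about 0.42 N m) keeps it where it is left; some 3 to 7 N at the handle moves it. It may start shut or ajar by up to 0.2.
- door_handle (a point): Middle of the door's round steel handle bar: 11 mm thick, 143 mm long along the oven's y, on two 8 mm stubs 58 mm either side. It stands up from the door's top edge, in the door's plane, bar axis 36 mm beyond the edge; door shut, it is 201 mm above the bench, free on both sides, to be pinched from above, fingers closing along the oven's x. Its axes turn with the door; the oven's when shut.
- door_hinge (a point): Middle of the door's hinge line, which runs along the oven's y at the foot of the 12 mm thick door (57 mm above the bench, just in front of the oven's front face); the handle bar moves about it on a radius of 144 mm.
- vent (a joint): How far the vent thumbscrew is backed off from its seat, rad: 0 = seated on a hard stop, growing anticlockwise as seen from above, up to 3.6. So clockwise closes it. It starts 0.6 to 1.2 rad off the seat; about 0.1 N m of friction keeps it where it is left. It does not rise or sink as it turns.
- vent_grip (a point): Gripping point of the thumbscrew, on its upright axis, 40 mm above the oven's top, 90 mm behind the oven's front face, 60 mm right (-y) of its middle. Red wings form one bar 46 long (its x), 13 thick (its y), reaching from 20 mm below this point to 12 mm above; beneath is a black disc 34 mm across. z is up. White mark on the -x wing. Seated, its x is the oven's x.
- amber_bottle: Bystander, loose: small amber glass bottle with a white cap, 32 mm across, 60 mm tall, standing on the oven's top at its far left corner; origin at the centre of its underside.
- slide_rack: Bystander, loose: dark wooden slide rack 70 x 160 x 28 mm (long side along its y) with three glass slides standing in it up to 80 mm; origin at the centre of its underside.
- red_box: Bystander, loose: flat red slide box with clear lid, 100 x 170 x 34 mm; origin at the centre of its underside.
- grey_box: Bystander, loose: flat red slide box with grey lid, 100 x 170 x 34 mm; origin at the centre of its underside.
- tip_box: Bystander, loose: blue and white pipette-tip box, 80 x 120 x 75 mm; origin at the centre of its underside.
- beaker: Bystander, loose: glass beaker, 70 mm across, 90 mm tall; origin at the centre of its underside.
- wash_bottle: Bystander, loose: white bottle with red cap, 64 mm across, 170 mm tall; origin at the centre of its underside.

How it is judged:
By the outcome, as a careful person would: the job done as asked, in the order asked, and still so for the second after the job is handed in, while the arm keeps its last pose, push and grip.
It also fails if it takes over 51 s, if anything falls off the work surface, if the arm or the gripper's body presses on something with over 40 N, if the wrist force passes 120 N, or if a joint passes its speed limit or range.

## Working session

There is one attempt and no reset: what is moved stays moved. The work goes in short steps, each a Python script; the robot and the scene stay as the last script left them, time stands still between calls to the robot, and variables do not carry over. Pictures are saved under pics/ and viewed, at most 10 in all, crops included, and the job is handed in when it is done.

```bash
mkdir -p pics
cat > h.py <<'E'
import numpy as np, cv2
from bench import robot, eoat, cams, workorder
def snap(name):
    p,d=cams.snapshot(name); np.savez(f'pics/{name}.npz',p=p,d=d); return p,d
def save(p,f): cv2.imwrite('pics/'+f, cv2.cvtColor(p,cv2.COLOR_RGB2BGR))
def cloud(name,d):
    c=cams.camera_params(name); K=np.array(c['mtx'],float); V=np.array(c['view'],float)
    v,u=np.mgrid[0:400,0:640]
    pts=np.stack([u,v],-1).reshape(-1,1,2).astype(float)
    s=cv2.undistortPoints(pts,K,np.array([c['k1'],0,0,0,0.])).reshape(400,640,2)
    P=np.dstack([s*d[...,None],d]).astype(float)
    W=(P-V[:3,3])@V[:3,:3]
    W[d<=0]=np.nan
    return W
E
python3 - <<'E'
from h import *
for n in('scene','top'):
    p,d=snap(n); save(p,n+'0.png'); c=cams.camera_params(n); V=np.array(c['view']); print(n,(-V[:3,:3].T@V[:3,3]).round(), c['k1'])
E
```

```text
scene [1466.  132. 1326.] -0.1118079028239195
top [ 430.    6. 1394.] -0.006521454455494351
```

View pics/scene0.png

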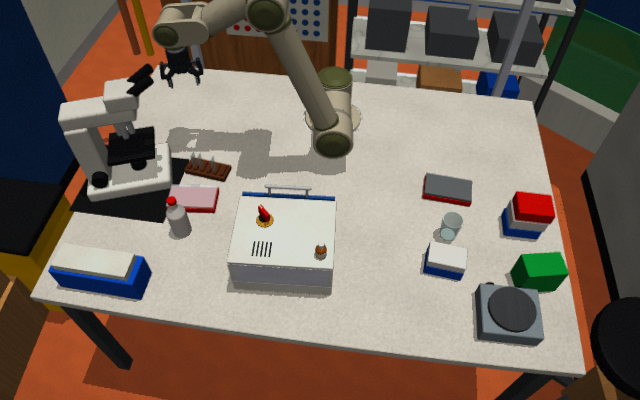

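View pics/top0.png

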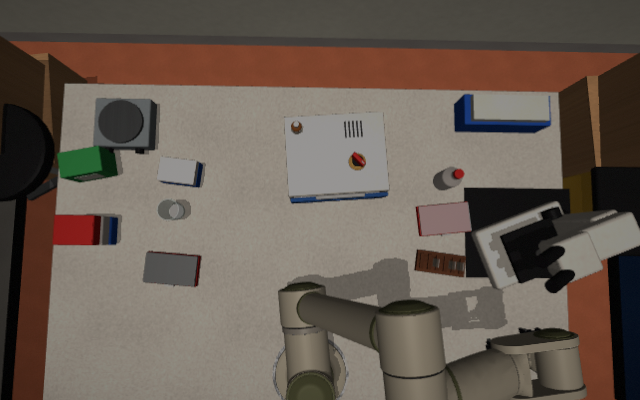

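The scene view shows the oven with its handle at about (290,188), the red screw at (264,215) and the bottle at (321,250). The top view has the oven at (337,155), the screw at (358,160), the bottle at (297,127) and the door along the bottom edge near (338,196). Next I'll fit poses from the depth data.

```bash
cat > m.py <<'E'
from h import *
def measure(tag=''):
    z=np.load('pics/top.npz'); W=cloud('top',z['d']); p=z['p'].astype(int)
    roi=np.zeros((400,640),bool); roi[85:225,260:410]=1
    m=roi&(abs(W[...,2]-165)<8)&(p.min(2)>110)
    m=cv2.morphologyEx(m.astype(np.uint8),cv2.MORPH_OPEN,np.ones((5,5)))>0
    r=cv2.minAreaRect(W[m][:,:2].astype(np.float32)); print('top rect',r, 'z',np.median(W[m][:,2]))
    for n in('top','scene'):
        z=np.load(f'pics/{n}.npz'); W=cloud(n,z['d']); p=z['p'].astype(int)
        near=(abs(W[...,0]-r[0][0])<220)&(abs(W[...,1]-r[0][1])<200)
        red=near&(p[...,0]>110)&(p[...,1]<70)&(p[...,2]<70)&(W[...,2]>190)&(W[...,2]<230)
        Q=W[red]; 
        if len(Q)>5:
            c=Q[:,:2].mean(0); e,v=np.linalg.eigh(np.cov(Q[:,:2].T)); print(n,'red',len(Q),Q.mean(0).round(1),'zmax',Q[:,2].max().round(),'axis deg',np.degrees(np.arctan2(v[1,1],v[0,1])).round(1),np.sqrt(e).round(1), 'mid',(Q.min(0)/2+Q.max(0)/2).round(1))
        blue=near&(p[...,2]>p[...,0]+40)&(W[...,2]>140)&(W[...,2]<185); Q=W[blue]
        if len(Q)>5: print(n,'blue',len(Q),Q.mean(0).round(1),Q.min(0).round(),Q.max(0).round(),'slope',np.polyfit(Q[:,1],Q[:,0],1).round(3))
        h=near&(W[...,2]>188)&(W[...,0]<r[0][0]-100)&(W[...,2]<215); Q=W[h]
        if len(Q)>5: print(n,'handle',len(Q),Q.mean(0).round(1),Q.min(0).round(),Q.max(0).round(),'slope',np.polyfit(Q[:,1],Q[:,0],1).round(3))
measure()
E
python3 m.py
python3 - <<'E'
import cv2
a=cv2.imread('pics/top0.png')[100:212,275:400]; b=cv2.imread('pics/scene0.png')[175:300,220:345]
cv2.imwrite('pics/c0.png',cv2.hconcat([cv2.resize(a,(400,500),interpolation=2),cv2.resize(b,(400,500),interpolation=2)]))
E
```

```text
top rect ((687.558837890625, -67.308837890625), (239.13519287109375, 300.6934814453125), 4.578478813171387) z 165.75927093791472
top red 52 [ 661.9 -128.6  216.9] zmax 222.0 axis deg 45.3 [ 3.4 12.2] mid [ 661.5 -130.2  217. ]
top blue 211 [554.  -69.8 165.2] [ 541. -219.  155.] [572.  65. 171.] slope [-7.60000e-02  5.48706e+02]
top handle 186 [553.4 -76.3 205.8] [ 545. -146.  197.] [564.  -8. 212.] slope [-7.70000e-02  5.47535e+02]
scene red 69 [702.6 -55.8 212. ] zmax 226.0 axis deg 61.6 [  5.1 100.2] mid [710.5 -40.3 213. ]
scene blue 313 [557.2 -74.7 164.6] [ 539. -219.  155.] [572.  67. 174.] slope [-7.50000e-02  5.51555e+02]
scene handle 171 [554.9 -76.4 204.6] [ 540. -146.  191.] [564.  -7. 213.] slope [-7.0000e-02  5.4955e+02]
```

View pics/c0.png

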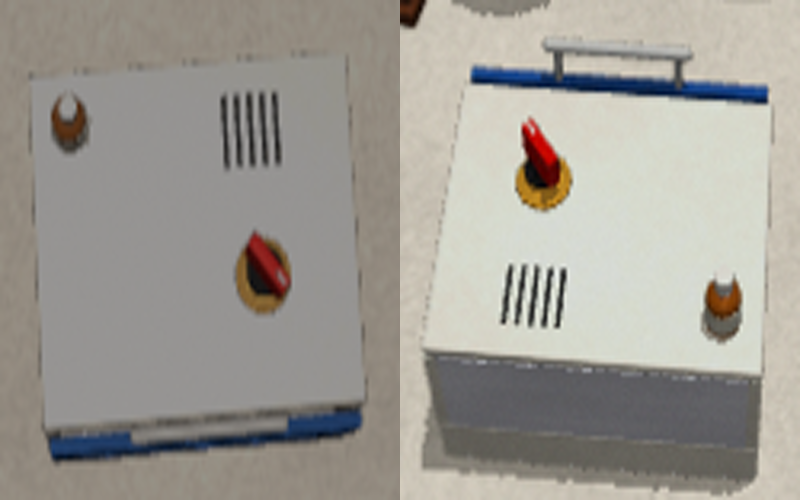

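Both views agree: oven centre (687.6,-67.3), yaw about 4.4°, vent about 41° off its seat, door ajar about 0.05 rad. The predicted vent position (662,-129) matches the red wing pixels. Next I check IK for the whole path, then grip the handle.

```bash
cat >> h.py <<'E'
yaw=np.radians(4.45); C=np.array([687.6,-67.3])
ex=np.array([np.cos(yaw),np.sin(yaw)]); ey=np.array([-ex[1],ex[0]])
F=C-120*ex; HG=F-7.*ex; VENT=F+90*ex-60*ey
def R(a, tilt=0):  # tool down, y axis at world angle a (rad)
    y=np.array([np.cos(a),np.sin(a),0]); z=np.array([0,0,-1.]); return np.column_stack([np.cross(y,z),y,z])
def door(t,dr=0): return np.array([*(HG-(144+dr)*np.sin(t)*ex),57+(144+dr)*np.cos(t)])
E
python3 - <<'E'
from h import *
for s in (0,np.pi):
    for t in (0,.6,1.2): print(s,t,robot.inverse_kinematics(door(t),R(yaw+s)))
    for a in (41,0,-10,90): print(s,a,robot.inverse_kinematics([*VENT,206],R(yaw+np.radians(a+90)+s)))
print(robot.get_ee_rot())
E
```

```text
0 0 [-1.98068654e+01  2.56793536e+01  7.64931347e+01 -2.54444375e-14
  7.78275116e+01 -2.42568654e+01]
0 0.6 [-2.38237003e+01  1.97665658e+01  9.11015538e+01 -2.54444375e-14
  6.91318804e+01 -2.82737003e+01]
0 1.2 [-2.72168564e+01  2.07681833e+01  1.03990977e+02 -2.54444375e-14
  5.52408402e+01 -3.16668564e+01]
0 41 [-2.10849534e+01  3.63756244e+01  5.60979415e+01 -2.54444375e-14
  8.75264341e+01 -1.56534953e+02]
0 0 [-2.10849534e+01  3.63756244e+01  5.60979415e+01 -2.54444375e-14
  8.75264341e+01 -1.15534953e+02]
0 -10 [-2.10849534e+01  3.63756244e+01  5.60979415e+01 -2.54444375e-14
  8.75264341e+01 -1.05534953e+02]
0 90 [-2.10849534e+01  3.63756244e+01  5.60979415e+01 -2.54444375e-14
  8.75264341e+01  1.54465047e+02]
3.141592653589793 0 [-1.98068654e+01  2.56793536e+01  7.64931347e+01 -2.54444375e-14
  7.78275116e+01  1.55743135e+02]
3.141592653589793 0.6 [-2.38237003e+01  1.97665658e+01  9.11015538e+01 -2.54444375e-14
  6.91318804e+01  1.51726300e+02]
3.141592653589793 1.2 [-2.72168564e+01  2.07681833e+01  1.03990977e+02 -2.54444375e-14
  5.52408402e+01  1.48333144e+02]
3.141592653589793 41 [-2.10849534e+01  3.63756244e+01  5.60979415e+01 -2.54444375e-14
  8.75264341e+01  2.34650466e+01]
3.141592653589793 0 [-2.10849534e+01  3.63756244e+01  5.60979415e+01 -2.54444375e-14
  8.75264341e+01  6.44650466e+01]
3.141592653589793 -10 [-2.10849534e+01  3.63756244e+01  5.60979415e+01 -2.54444375e-14
  8.75264341e+01  7.44650466e+01]
3.141592653589793 90 [-2.10849534e+01  3.63756244e+01  5.60979415e+01 -2.54444375e-14
  8.75264341e+01 -2.55349534e+01]
[[ 9.48667559e-01  3.16274945e-01 -1.46334914e-04]
 [ 3.16274851e-01 -9.48666661e-01  1.33626243e-03]
 [ 2.83803272e-04 -1.31395087e-03 -9.99999096e-01]]
```

Run:
```python
from h import *
Rd=R(yaw)
t0=.05; p=door(t0)
robot.goto([*p[:2],300],Rd)
robot.move_linear([*p[:2],p[2]+1],Rd,feed=150,contact_N=10)
print(robot.get_position().round(1) if hasattr(robot.get_position(),'round') else robot.get_position(), robot.get_force())
eoat.grasp(30)
print(robot.get_time(),robot.get_grip_width(),robot.get_gripper_force(),robot.get_force())
p,d=snap('scene'); save(cv2.resize(p[130:300,200:360],(640,680))[:600],'s1.png')
```

```text
[554.2 -78.1 202.6] [-0.32916926 -0.19720589  0.19894347]
3.6917 0.11318626019356307 29.187825322151184 [-0.43453211  0.89183904  2.15910351]
```

View pics/s1.png

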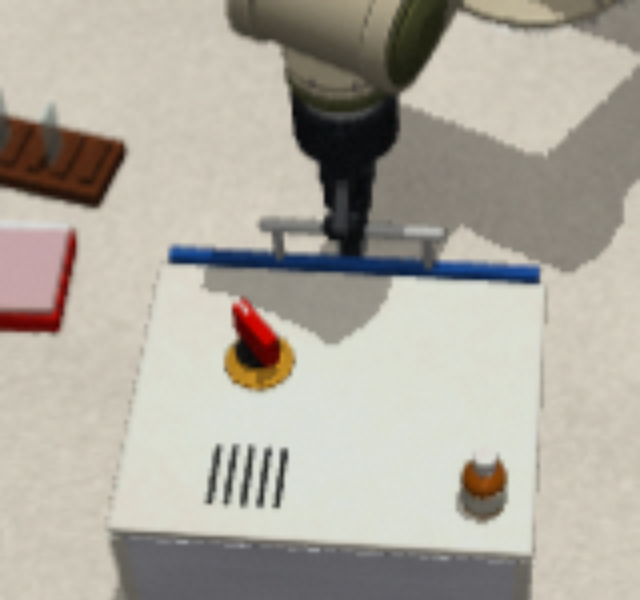

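The crop shows the bar at about (350,230) between the fingers, and the grip width of about 10 mm fits an 11 mm bar. Now I pull along the arc.

Run:
```python
from h import *
Rd=R(yaw)
eoat.grasp(60)
for t in [.2,.35,.5,.65,.8,.95,1.08,1.13,1.17,1.20]:
    hit=robot.move_linear(door(t),Rd,feed=100,contact_N=(45 if t<1.1 else 20))
    f=np.array(robot.get_force()); print(t,hit,f.round(1),np.round(robot.get_position(),1))
    if hit: break
print(robot.get_time(),robot.get_grip_width())
p,d=snap('scene'); save(cv2.resize(p[100:300,200:400],(600,600)),'s2.png')
```

```text
0.2 False [-4.   0.4  7.9] [532.1 -79.4 198.8]
0.35 False [-4.   1.2  6.4] [511.4 -81.  192.5]
0.5 False [-7.3 -0.4  6.4] [491.3 -82.6 183.4]
0.65 False [-5.9 -2.3  3.9] [473.7 -84.1 171.5]
0.8 False [-3.2 -1.8  1.9] [458.2 -85.3 157.4]
0.95 False [ 1.6 -1.6 -5.1] [444.6 -86.3 140.5]
1.08 False [ 3.1 -1.5 -6. ] [434.9 -87.1 124.9]
1.13 False [ 2.4 -0.6 -4.8] [431.7 -87.3 118.7]
1.17 False [ 0.7 -1.   2.1] [428.9 -87.6 113.6]
1.2 False [-5.6  7.9 49. ] [428.9 -87.6 113.2]
7.2417 0.10426655254037305
```

View pics/s2.png

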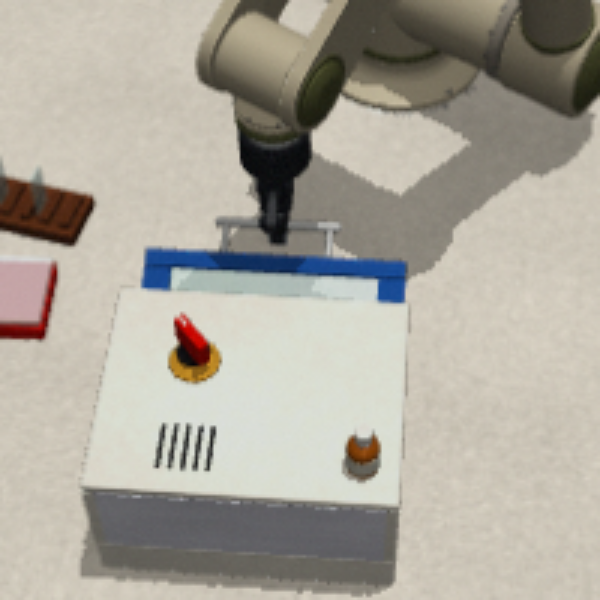

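The door lies fully down on its stop: vertical force jumped to 49 N at z = 113, against 116 expected. Now I push it shut.

Run:
```python
from h import *
Rd=R(yaw)
for t in [1.13,1.05,.9,.75,.6,.45,.3,.15,.06,.02,-.02,-.04,-.06]:
    hit=robot.move_linear(door(t),Rd,feed=100 if t>.1 else 40,contact_N=(60 if t>.1 else 25))
    f=np.array(robot.get_force()); print(t,hit,f.round(1),np.round(robot.get_position(),1))
    if hit or (t<.05 and f[0]<-30): break
robot.pause(.3)
print(robot.get_time(),robot.get_grip_width(),robot.get_force())
```

```text
1.13 False [ 1.9 -2.   0.2] [431.2 -87.3 118.5]
1.05 False [ 2.6 -3.1 -3.6] [436.1 -87.  127.9]
0.9 False [-2.3 -4.3  2.3] [448.2 -86.1 146.3]
0.75 False [-4.7 -4.4  4.8] [462.4 -84.8 162.2]
0.6 False [-7.9 -2.5 13. ] [479.1 -83.6 176.4]
0.45 False [-8.6 -2.8 15. ] [497.8 -82.2 187.6]
0.3 False [-3.7 -2.  10.4] [518.3 -80.4 194.9]
0.15 False [ 1.2 -2.1  6.2] [540.  -78.9 199.6]
0.06 False [-3.6 -2.8  7. ] [551.8 -78.  200.8]
0.02 False [-2.1 -1.7  8.2] [558.  -77.5 201.5]
-0.02 True [-3.4 -1.2  5.9] [559.8 -77.4 201.5]
11.2833 0.10469113891025356 [-1.77975035 -0.09086841  6.09462133]
```

Run:
```python
from h import *
Rd=R(yaw)
p0=np.array(robot.get_position())
for k in range(1,6):
    robot.move_linear(p0+np.array([*(ex*1.0*k),0]),Rd,feed=20); robot.pause(.15)
    f=np.array(robot.get_force()); print(k,f.round(1),np.round(robot.get_position(),1))
    if f[0]<-25: break
# release while pressed, rise
eoat.release(); print(robot.get_force())
robot.move_linear([*robot.get_position()[:2],300],feed=150)
robot.goto([*(HG-60*ex-60*ey),330],R(yaw))
robot.movej([-60,*robot.get_joint_pos()[1:]])
print(robot.get_time())
snap('top'); p,d=snap('scene'); save(cv2.resize(p[150:300,200:360],(640,600)),'s3.png')
import m
```

```text
1 [-5.3 -2.1  7.8] [559.9 -77.3 201.5]
2 [-9.5 -2.9  9.9] [560.  -77.3 201.5]
3 [-16.1  -4.3  11.9] [560.  -77.3 201.4]
4 [-20.9  -3.5  14.9] [560.1 -77.3 201.4]
5 [-26.8  -5.   17. ] [560.2 -77.3 201.4]
[0.28729005 0.11274554 0.07131434]
16.375
top rect ((687.4652099609375, -67.16261291503906), (238.29483032226562, 300.06317138671875), 4.480027198791504) z 165.83131194872604
top red 52 [ 662.3 -128.   217.2] zmax 224.0 axis deg -135.2 [ 3.4 12.1] mid [ 661.3 -129.9  218.5]
top blue 212 [559.1 -74.4 165.5] [ 544. -219.  158.] [575.  65. 173.] slope [-7.80000e-02  5.53317e+02]
top handle 188 [559.1 -75.6 205.9] [ 550. -146.  196.] [569.  -6. 213.] slope [-7.60000e-02  5.53367e+02]
scene red 72 [703.7 -53.6 211.9] zmax 221.0 axis deg 61.7 [  5.2 101.4] mid [710.1 -40.4 210.6]
scene blue 255 [560.2 -74.3 165.2] [ 543. -219.  158.] [577.  68. 173.] slope [-7.70000e-02  5.54524e+02]
scene handle 169 [560.6 -76.9 204.7] [ 548. -147.  188.] [572.  -7. 212.] slope [-7.90000e-02  5.54599e+02]
```

View pics/s3.png

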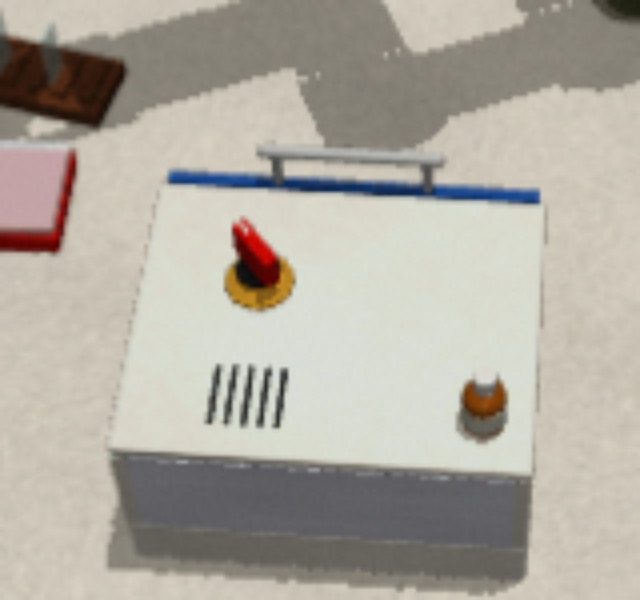

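The door is shut, with a firm stop and the handle at x ≈ 560. The wings at (257,255) are unmoved at about 41°, and the bottle still stands. Now the vent: grip the wings and turn clockwise in small wrist steps.

Run:
```python
from h import *
a0=np.radians(45.2+90+180)
robot.goto([*VENT,300],R(a0)); robot.move_linear([*VENT,207],R(a0),feed=150,contact_N=10)
print(np.round(robot.get_position(),1))
eoat.grasp(60)
q=np.array(robot.get_joint_pos()); print(robot.get_time(),q.round(1),robot.get_grip_width(),np.round(robot.get_wrist_torque(),2),np.round(robot.get_force(),1))
J=lambda a: q[5]+(40.75-a)
for a in [32,24,16,10,6,3,1,-1,-3,-5,-7,-9]:
    qq=q.copy(); qq[5]=J(a); robot.movej(qq); robot.pause(.05)
    t=np.array(robot.get_wrist_torque()); print(a,round(J(a),1),np.round(robot.get_joint_pos()[5],2),t.round(2),np.round(robot.get_force(),1))
    if a<8 and abs(t[2])>0.6: break
print(robot.get_time(),robot.get_grip_width()); np.save('q.npy',q)
```

```text
[ 662.6 -130.   208.2]
19.375 [-21.1  36.3  56.    0.   87.7  23.7] 0.14069273873142057 [ 0.24  0.46 -0.14] [-2.2  2.3  3.4]
32 32.5 32.26 [-0.01  0.03 -0.1 ] [-1.   0.7  1.3]
24 40.5 40.17 [-0.18 -0.21 -0.05] [ 0.6 -0.5  0.7]
16 48.5 48.15 [-0.47 -0.29 -0.05] [ 0.9 -1.9  0.7]
10 54.5 54.18 [-0.79 -0.52 -0.02] [ 3.3 -3.7 -1.6]
6 58.5 58.26 [-0.79 -0.54 -0.09] [ 2.1 -4.3 -0.5]
3 61.5 61.26 [-0.85 -0.57 -0.15] [ 3.1 -5.5 -1. ]
1 63.5 63.26 [-0.88 -0.55 -0.06] [ 3.2 -4.8 -0.8]
-1 65.5 65.19 [-0.99 -0.48  0.66] [ 3.2 -5.6 -1.7]
21.8167 0.14053570195151413
```

Run:
```python
from h import *
q=np.load('q.npy')
def go(j):
    qq=q.copy(); qq[5]=j; robot.movej(qq); robot.pause(.1)
    print(round(j,1),np.round(robot.get_joint_pos()[5],2),np.round(robot.get_wrist_torque(),2),np.round(robot.get_force(),1))
go(66.5); go(67.5)
for j in np.arange(60,-24,-10.): go(j)
go(-25.5)
robot.pause(.3); print(robot.get_time(),robot.get_grip_width(),robot.get_gripper_force(),robot.get_ee_rot())
snap('top'); p,d=snap('scene'); save(cv2.resize(p[150:300,200:360],(640,600)),'s4.png')
```

```text
66.5 66.16 [-1.05 -0.45  1.26] [ 2.2 -5.7 -0.3]
67.5 67.13 [-1.07 -0.4   1.61] [ 3.7 -6.2  0.3]
60.0 59.77 [-0.86 -0.57  0.08] [ 3.1 -6.   0.1]
50.0 50.06 [-0.8  -0.5   0.16] [ 2.8 -5.  -1.9]
40.0 40.26 [-0.74 -0.55  0.02] [ 2.9 -4.3  0.3]
30.0 30.28 [-0.64 -0.48 -0.02] [ 1.7 -3.9  0.4]
20.0 20.27 [-0.49 -0.25  0.  ] [ 1.1 -2.4  0.9]
10.0 10.26 [-0.19  0.04 -0.03] [ 0.2 -0.8  1.2]
0.0 0.26 [0.05 0.54 0.02] [-2.9  0.6  1.9]
-10.0 -9.69 [0.07 0.78 0.11] [-4.4  0.9  3.1]
-20.0 -19.69 [0.1  0.86 0.11] [-5.7  1.3  3.1]
-25.5 -25.19 [0.15 0.97 0.11] [-7.1  2.1  4.4]
26.6583 0.13949439081307555 60.00781953334808 [[-0.07190517  0.99740832 -0.00250761]
 [ 0.99741069  0.07190803  0.00106878]
 [ 0.00124632 -0.00242427 -0.99999628]]
```

View pics/s4.png

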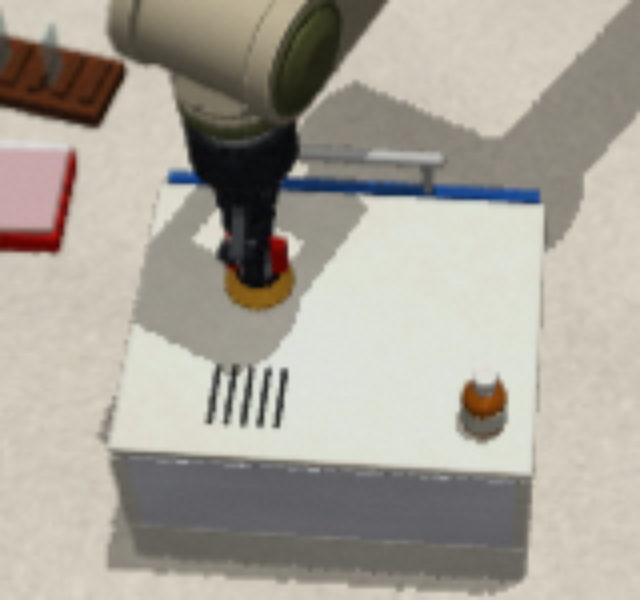

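The wings at (280,250) now lie along the oven's y axis, held in the pads, with the bottle and door as before. The torque fit puts the seat at j6 ≈ 64.3°, so I add the last half degree and hand in.

Run:
```python
from h import *
q=np.load('q.npy'); q[5]=-26.1; robot.movej(q); robot.pause(.3)
print(robot.get_joint_pos()[5],robot.get_grip_width(),robot.get_gripper_force(),robot.get_time())
print(workorder.job_done())
```

```text
-25.783279681981686 0.14252158264452397 60.00696122646332 27.3083
the job is handed in; nothing more can be done
None
```

I pulled the door down onto its stop and pushed it fully shut. I then seated the vent screw, backed it off a quarter turn, and handed the job in at 27.3 s with the wings still gripped at 60 N.

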